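Mount the specimen carrier and lock the stage collar

ROBOT

A 6-joint arm with a two-finger parallel gripper is mounted at the origin on the work surface. World frame = base frame: x ahead of the robot, y to its left, z up, the work surface at z = 0. Lengths are in m, angles in degrees, forces in N, time in s.
With the tool pointing down it reaches from about 0.3 to 1 m from the base axis. Payload 5.1 kg.
Tool frame: the origin (TCP) lies midway between the tips of the shut fingers; the grasp point (between the pads) lies 19 mm behind it; z points along the fingers, y is the line along which they close (so a half turn about z gives the same grasp; the last joint's range is limited). The gripper opens to 95 mm and grips with 3 to 60 N. Pads are 20 mm wide; open, the fingers measure 119 mm over their backs; the gripper's body (75 mm by 180 mm) begins 59 mm behind the grasp point.
Start: joints at [-75.665, 7.093, 94.555, -0, 78.352, -4.733], TCP at [0.212, -0.614, 0.215] pointing down, gripper open.
Joint ranges: [-149.61, 149.61], [-58.7, 133.49], [1.44, 155.28], [-77.14, 257.14], [18.33, 153.61], [-166.67, 166.67]. Speed limits (degrees/s): [147.25, 147.25, 180, 180, 180, 180].

INTERFACE

Orientations are given as [roll, pitch, yaw] about the fixed x, y, z axes, in that order (R = Rz(yaw) Ry(pitch) Rx(roll)).
In Python, from workcell import r gives the robot as it stands.
- The arm moves only by the shell command python3 jog.py, which reads ROWS from standard input. ROWS is a JSON list of rows, 1 to 5 of them, each an object with the fields aperture (the finger opening in m), sx, sy, sz (the shift in m), yaw (a turn about the tool's z in degrees); a field left out counts as zero (the opening has to be given); each row is the pose to reach, as a shift and turn from the pose commanded when the command began, along the tool's axes at that moment; what a row does not reach only later rows make up. A row lasts 1/8 s, in which the tool goes at most 0.0625 m and 10.7 degrees, less where a joint would pass 70% of its speed; a pose out of reach is approached as far as the arm can. The fingers move at their own pace and stop on an object; the grip force is fixed at half the most. Time passes only in rows, so rows that do not move let the fingers close. It prints the time, the measured TCP pose, the force, the opening and the grip force at its end. Input that does not fit is refused with a message, and nothing moves.
- r.get_state(): the state, without advancing time (a new reading comes with each control period).
- r.camera(name): name is "side" or "top" or "wrist"; returns a dict with "frame" (384x512x3 uint8, red, green, blue), "fx", "fy", "cx", "cy" (pixels), "world_from_camera" (4x4, takes a point from camera to world coordinates). Camera axes: x right, y down, z forward; pixel columns grow to the right and rows downward; lengths in m; the calibration is good to about 2 mm. A picture is of the moment at which its call begins. There is no depth.
- r.job_done(): hands the job in; it is judged then, once.
The state is a dict: "time": time; "qpos": joint angles; "joint_velocities": joint speeds; "effort": joint torques, N m; "eef_pos": TCP position; "tcp_rot": TCP orientation; "ft_force": force on the tool from outside, world axes, zero at the start; "torque": the same for the moment, N m; "grip_width": finger opening in m; "grasp_force": force on a finger pad.
Only numpy, scipy, OpenCV 4.12 (cv2) and the standard library are available. Lean on these libraries where they do the work, as an engineer would, in place of code of your own. Each camera call takes 0.05 s, during which the arm holds its last target. There are 200 camera calls.

TASK

Lift the specimen carrier up off its hook, set it down gently and upright on the round glass of the light base, inside the collar, and let go of it. Then push the collar's orange lever clockwise (seen from above) until the white line on the lever points at the red mark, and leave it there with the carrier still standing in place. Leave everything else on the bench as it is.

Things in the scene. Friction and masses are not known exactly. Their poses are not given: they have to be found in the camera images.
- carrier: Specimen carrier, 110-230 g: round aluminium base 84 mm across, 14 mm high; dark bail of 8 mm bar (uprights at y = +-34 mm, level crossbar along its y, centre line 86 mm up); blue grip block on mid-crossbar, 24 (x) x 30 (y) mm, 88 to 130 mm up. Origin: centre of the underside, z up. Starts hanging by the crossbar, underside 93 mm above the table, axes along the hook stand's.
- carrier_grip (a point): Point in the blue grip block to grip, 113 mm above the carrier's underside. Fingers closing along the carrier's y (30 mm) clear the hook; keep the fingertips above the crossbar, whose top is 90 mm above the underside.
- hook_stand: Fixed steel hook stand. Origin on the table under the hook's level part (the carrier hangs 5 mm from it); x points from tip to column. Base plate x -45 to 105 mm, 110 mm wide, 12 mm high; column 16 mm thick at x = 78 mm, 182 mm high. A 10 mm round bar runs level from it to x = -12 mm, centre line 170 mm above the table, then turns up at 45 degrees.
- hook_tip (a point): Centre of the upturned hook's round end: x = -32 mm, 190 mm above the table, bar radius 5 mm. The carrier must rise 25 mm, better 35 mm or more, for its crossbar to clear the tip; it then leaves towards the stand's -x.
- stage: Fixed white light base, 250 (x) x 230 (y) x 50 mm high. Origin on the table under its centre, which is also the collar's axis; z up.
- seat (a point): Centre of the glass top, 52 mm above the table: where the carrier's underside centre belongs, at any yaw. Around the glass stand a fixed collet ring (inner diameter 98 mm, 10 mm higher than the glass) and the dark collar (inner 108, outer 144 mm, 14 mm higher than the glass): 7 mm of room all round the carrier's base.
- collar (a joint): Angle of the captive collar about the vertical axis through the seat (rad): 0 when its lever points at the red mark, positive when the lever is counter-clockwise of it seen from above. Starts 1.0 to 1.7: turn it clockwise. End stops at -0.35 and 2.0; no stop or click at the mark. Stiff (about 1.5 N at the lever); stays where left.
- lever_top (a point): Centre of the top of the lever's upright orange post: 18 mm thick, 105 mm from the collar's axis, top 116 mm above the table, free to be pushed above 64 mm. The flat dark arm below it, with a white line along its middle, is 20 mm wide, reaches 119 mm from the axis, top 64 mm above the table.
- lock_mark (a point): Centre of the red locked mark painted on the base's top, 30 x 8 mm, long side pointing to the collar's axis, 135 mm from that axis and 50 mm above the table.
- dishes: Stack of three clear dishes, 90 mm across, 42 mm high, behind the light base. Leave alone.
- beaker: Glass beaker, 68 mm across, 85 mm high, behind the hook stand. Leave alone.
- forceps: Steel forceps, 130 mm long, 5 mm high, lying in front of the light base. Leave alone.
- jar: Small amber jar, 40 mm across, 50 mm high, in front of the hook stand. Leave alone.
- wash_bottle: White wash bottle, 64 mm across, 180 mm high, far left. Leave alone.
- pliers: Red-handled pliers, 160 mm long, lying far right. Leave alone.
- tip_box: Blue box with clear lid, 120 x 85 x 62 mm, far right. Leave alone.

How it is judged:
By the outcome, as a careful person would: the job done as asked, in the order asked, and still so for the second after the job is handed in, with the robot touching nothing.
It also fails if it takes over 66 s, if anything falls off the work surface, if the arm or the gripper's body presses on something with over 40 N, if the wrist force passes 120 N, or if a joint passes its speed limit or range.

## Working session

There is one attempt and no reset: what is moved stays moved. The work goes in short steps, Python scripts to look and compute and a shell command to move; the robot and the scene stay as the last step left them, time stands still between calls to the robot, and variables do not carry over. Pictures are saved under pics/ and viewed, at most 10 in all, crops included, and the job is handed in when it is done.

```bash
ls; mkdir -p pics
python3 - <<'E'
from workcell import r
import cv2,numpy as np
s=r.get_state();print(s['time'],s['eef_pos'],s['tcp_rot'],s['ft_force'])
ims=[]
for n in ("top","side"):
    c=r.camera(n);cv2.imwrite(f"pics/{n}_raw.png",c["frame"][:,:,::-1]);print(n,c["fx"],c["fy"],c["cx"],c["cy"],np.round(c["world_from_camera"],4).tolist())
    cv2.imwrite(f"pics/{n}1.png",cv2.resize(c["frame"][:,:,::-1],(768,576),interpolation=cv2.INTER_CUBIC))
E
```

```text
jog.py
pics
workcell.py
0.0 [ 0.21215099 -0.61373594  0.21340819] [-1.79883402e+02 -9.68857788e-03  1.90659803e+01] [-0.15283162  0.56145875  0.29625065]
top 468.3217181788795 468.3217181788795 250.4977065886473 190.65338205978745 [[-0.0379, -0.9721, 0.2314, 0.177], [-0.9993, 0.0384, -0.0021, 0.0342], [-0.0069, -0.2313, -0.9729, 1.9089], [0.0, 0.0, 0.0, 1.0]]
side 387.51422933429234 387.51422933429234 249.0725014016138 194.00594882440808 [[-0.785, -0.3606, 0.5037, -0.0263], [-0.6192, 0.4826, -0.6195, 0.7685], [-0.0197, -0.7981, -0.6021, 0.8662], [0.0, 0.0, 0.0, 1.0]]
```

View pics/top1.png

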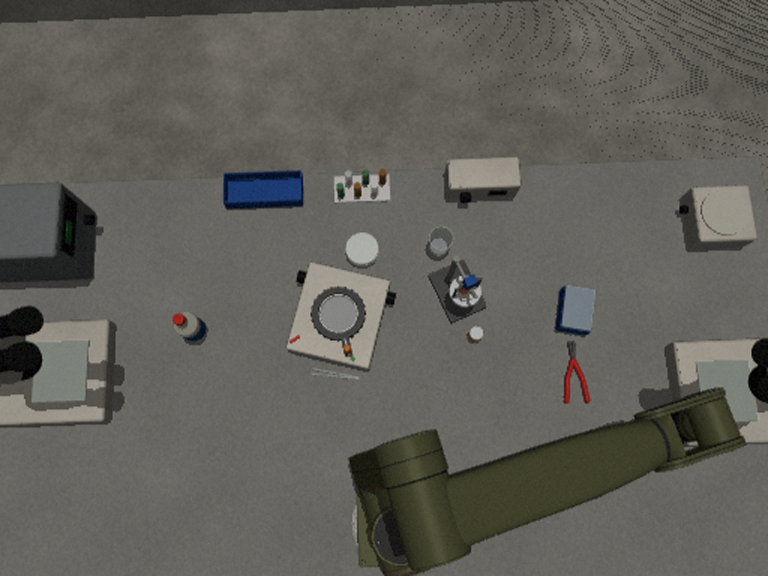

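View pics/side1.png

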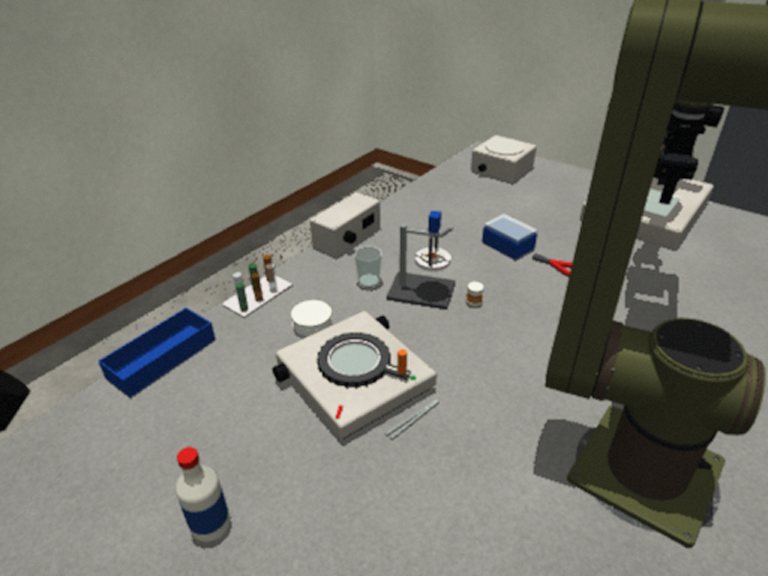

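The top view shows the stage around (338,315) in the 2x-scaled view, its red mark at (294,339) and the lever post at (347,349). The carrier hangs at about (470,283). I'll enlarge both.

Run:
```python
import cv2
a=cv2.imread("pics/top_raw.png")[150:255,188:338];cv2.imwrite("pics/topc.png",cv2.resize(a,None,fx=5.3,fy=5.3,interpolation=cv2.INTER_CUBIC))
a=cv2.imread("pics/side_raw.png")[135:295,180:330];a=cv2.resize(a,None,fx=3.75,fy=3.75,interpolation=cv2.INTER_CUBIC);cv2.imwrite("pics/sidec.png",a);print(a.shape)
```

```text
(600, 562, 3)
```

View pics/topc.png

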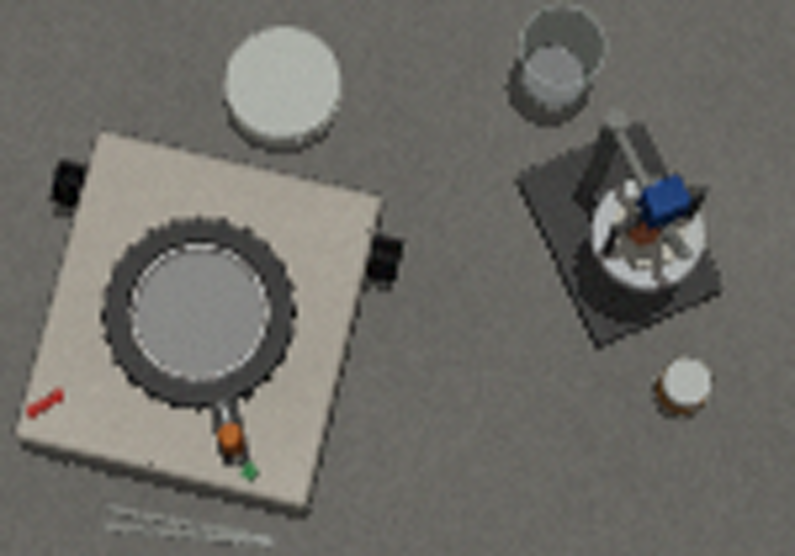

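View pics/sidec.png

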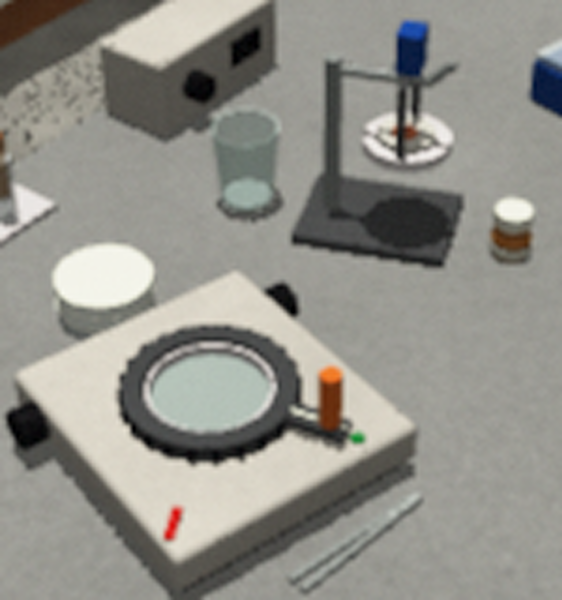

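Both views are clear. In the top crop the inner ring centre is (200,312), the red mark (45,403), the lever post top (231,437), the block top (667,196) and the carrier base (648,235). The side crop shows the same points, so I'll cross-check between the two.

```bash
cat > h.py <<'E'
import numpy as np
K={"top":(468.32172,250.4977,190.6534,np.array([[-0.0379,-0.9721,0.2314,0.177],[-0.9993,0.0384,-0.0021,0.0342],[-0.0069,-0.2313,-0.9729,1.9089]])),
"side":(387.51423,249.0725,194.006,np.array([[-0.785,-0.3606,0.5037,-0.0263],[-0.6192,0.4826,-0.6195,0.7685],[-0.0197,-0.7981,-0.6021,0.8662]]))}
def onz(k,u,v,z):
    f,cx,cy,T=k; d=T[:,:3]@[(u-cx)/f,(v-cy)/f,1]; return T[:,3]+d*(z-T[2,3])/d[2]
def top(x,y,z): return onz(K["top"],188+(x+.5)/5.3-.5,150+(y+.5)/5.3-.5,z)
def side(x,y,z): return onz(K["side"],180+(x+.5)/3.75-.5,135+(y+.5)/3.75-.5,z)
E
python3 - <<'E'
from h import *
P=dict(ring=(200,312,210,387,.062),collar=(199,313,211,392,.066),mark=(45,403,174,523,.05),lever=(231,437,331,374,.116),grip=(667,196,413,28,.223),base=(648,235,407,138,.107))
R={}
for n,(a,b,c,d,z) in P.items():
    R[n]=(top(a,b,z)[:2],side(c,d,z)[:2]);print(n,np.round(R[n],4).tolist())
pt=[top(*p,.012)[:2] for p in((517,180),(600,347),(720,290),(640,125))]
ps=[side(*p,.012)[:2] for p in((322,178),(295,238),(443,260),(462,195))]
print(np.round(pt,4).tolist(),np.round(ps,4).tolist())
ang=lambda v:np.degrees(np.arctan2(v[1],v[0]))
print("hook x yaw",ang(pt[0]-pt[1]),ang(pt[3]-pt[2]),ang(pt[1]-pt[2])+90-180,ang(pt[0]-pt[3])-90)
for i in(0,1):
    c=R['ring'][i];
    for n in('mark','lever'):v=R[n][i]-c;print(n,np.hypot(*v),ang(v))
# stage axis: corners top z=.05
E
```

```text
ring [[0.5468, 0.1341], [0.5436, 0.1367]]
collar [[0.5452, 0.1346], [0.5364, 0.1437]]
mark [[0.4836, 0.2538], [0.4808, 0.2538]]
lever [[0.4425, 0.111], [0.4416, 0.1133]]
grip [[0.5843, -0.203], [0.5811, -0.2005]]
base [[0.583, -0.2032], [0.5803, -0.1983]]
[[0.6529, -0.1156], [0.517, -0.1726], [0.5583, -0.2688], [0.6939, -0.2154]] [[0.6848, -0.207], [0.6464, -0.1111], [0.5146, -0.1674], [0.5556, -0.2667]]
hook x yaw 22.72635942007079 21.494966871925687 23.264560037457898 22.347084279748486
mark 0.13535304932299969 117.80648589978414
lever 0.10682227835106624 -167.5074501132635
mark 0.13293817170480327 118.17760908260806
lever 0.10458796861472205 -167.07975860797936
```

The two views agree to within about 4 mm:

| Item | Position / angle | Check |
|---|---|---|
| Carrier | about (0.582, -0.2015) | |
| Hook yaw | about 22.4° | |
| Seat | about (0.545, 0.1355) | |
| Mark | 118° | radius 134 mm, expected 135 mm |
| Lever | 192.7° | radius 106 mm, expected 105 mm; collar about 1.30 rad, within 1.0–1.7 |

I'll move above the carrier.

```bash
cat >> h.py <<'E'
def go(x,y,z,yaw=None):
    from workcell import r
    from scipy.spatial.transform import Rotation as R
    s=r.get_state(); M=R.from_euler('xyz',s['tcp_rot'],degrees=True).as_matrix()
    d=M.T@(np.array([x,y,z])-s['eef_pos']); t=0 if yaw is None else -(yaw-s['tcp_rot'][2])
    print("t",round(s['time'],2),"tcp",np.round(s['eef_pos'],4),"rot",np.round(s['tcp_rot'],2),"F",np.round(s['ft_force'],1),"w",round(s['grip_width'],4),"gf",round(s['grasp_force'],1));print("shift",np.round(d,4),"turn",round(t,2))
E
echo '[{"aperture": 0.08, "sx": 0.06, "sy": -0.034, "sz": -0.03, "yaw": -1}, {"aperture": 0.08, "sx": 0.11, "sy": -0.062, "sz": -0.06, "yaw": -3}, {"aperture": 0.08, "sx": 0.16, "sy": -0.09, "sz": -0.09, "yaw": -3.4}, {"aperture": 0.08, "sx": 0.21, "sy": -0.118, "sz": -0.10, "yaw": -3.4}, {"aperture": 0.08, "sx": 0.26, "sy": -0.146, "sz": -0.10, "yaw": -3.4}]' | python3 jog.py
python3 -c "from h import *;go(.582,-.2015,.30,22.4)"
```

```text
time: 0.72
eef_pos: [0.4072, -0.3952, 0.3159]
tcp_rot: [179.9, -0.1, 22.4]
ft_force: [0.4, 0.2, -0.4]
grip_width: 0.0802
grasp_force: 0.0
t 0.72 tcp [ 0.4072 -0.3952  0.3159] rot [ 1.7986e+02 -5.0000e-02  2.2430e+01] F [ 0.4  0.2 -0.4] w 0.0802 gf 0.0
shift [ 0.2355 -0.1123  0.0158] turn 0.03
```

```bash
echo '[{"aperture": 0.08, "sx": 0.05, "sy": -0.025}, {"aperture": 0.08, "sx": 0.10, "sy": -0.05}, {"aperture": 0.08, "sx": 0.15, "sy": -0.075}, {"aperture": 0.08, "sx": 0.20, "sy": -0.10, "sz": 0.005}, {"aperture": 0.08, "sx": 0.235, "sy": -0.112, "sz": 0.01}]' | python3 jog.py
echo '[{"aperture": 0.08}, {"aperture": 0.08}]' | python3 jog.py >/dev/null
python3 -c "
from h import *;go(.582,-.2015,.189,22.4)
from workcell import r
import cv2
c=r.camera('wrist');print(c['fx'],c['cx'],c['cy'],np.round(c['world_from_camera'],4).tolist())
cv2.imwrite('pics/w1.png',cv2.resize(c['frame'][:,:,::-1],(768,576)))"
```

```text
time: 1.35
eef_pos: [0.5814, -0.2007, 0.3038]
tcp_rot: [-180.0, 0.0, 22.6]
ft_force: [0.4, -1.0, 0.3]
grip_width: 0.0799
grasp_force: 0.0
t 1.6 tcp [ 0.5799 -0.2034  0.304 ] rot [-1.7998e+02  5.0000e-02  2.2460e+01] F [-0.4 -0.2 -0.1] w 0.0802 gf 0.0
shift [ 0.0028 -0.0009  0.115 ] turn 0.06
341.5312203553971 258.58080398449573 196.4263612078728 [[0.3831, -0.884, -0.2679, 0.6558], [-0.9237, -0.3668, -0.1107, -0.1717], [-0.0004, 0.2898, -0.9571, 0.4736], [0.0, 0.0, 0.0, 1.0]]
```

View pics/w1.png

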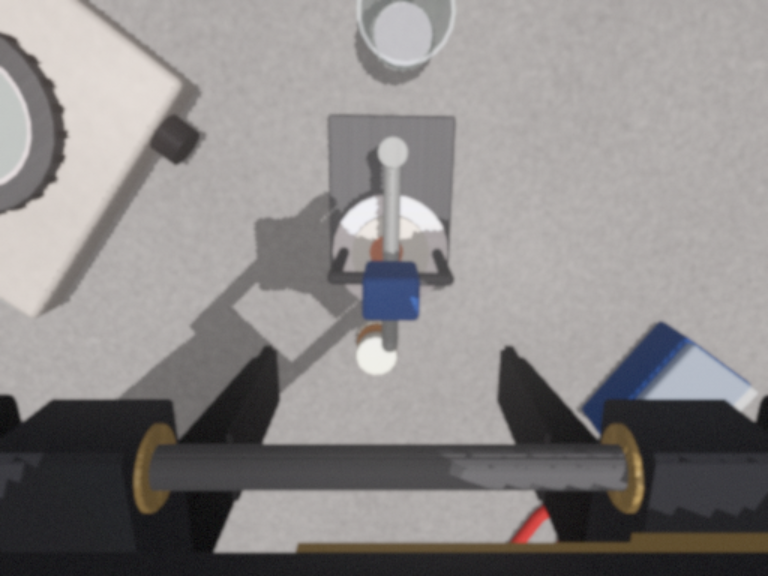

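The wrist view shows the block spanning columns 364–419 with its near edge at row 320. The fingertips are centred at about column 388, so the block is centred between them.

Run:
```python
from h import *
k=(341.53,258.58,196.43,np.array([[0.3831,-0.884,-0.2679,0.6558],[-0.9237,-0.3668,-0.1107,-0.1717],[-0.0004,0.2898,-0.9571,0.4736]]))
w=lambda x,y,z:onz(k,(x+.5)/1.5-.5,(y+.5)/1.5-.5,z)
a=np.radians(22.4);ex=np.array([np.cos(a),np.sin(a)])
print(w(391.5,320,.223)[:2]+.012*ex, w(391.5,320,.223), w(363.5,320,.223)-w(419.5,320,.223))
pl=[w(*p,.012)[:2] for p in((329,115),(455,117))];v=pl[0]-pl[1];print(np.degrees(np.arctan2(v[1],v[0]))-90,np.hypot(*v),np.mean(pl,0)-.105*ex)
```

```text
[ 0.58485157 -0.20294556] [ 0.57375701 -0.2075184   0.223     ] [-0.0111338   0.02683409  0.        ]
21.66573520814039 0.10729172694323712 [ 0.57779169 -0.20720412]
```

```bash
echo '[{"aperture": 0.07, "sx": 0.003, "sz": 0.03}, {"aperture": 0.07, "sx": 0.003, "sz": 0.06}, {"aperture": 0.07, "sx": 0.003, "sz": 0.09}, {"aperture": 0.07, "sx": 0.003, "sz": 0.108}, {"aperture": 0.07, "sx": 0.003, "sz": 0.114}]' | python3 jog.py >/dev/null
echo '[{"aperture": 0.07}, {"aperture": 0.07}]' | python3 jog.py >/dev/null
python3 -c "from h import *;go(.583,-.2025,.189,22.4)"
```

```text
t 2.52 tcp [ 0.5838 -0.2023  0.192 ] rot [ 1.7989e+02 -1.0000e-01  2.2460e+01] F [0.3 0.2 0.6] w 0.0697 gf 0.0
shift [-0.0008 -0.0002  0.003 ] turn 0.06
```

```bash
echo '[{"aperture": 0.05, "sz": 0.002}, {"aperture": 0.035, "sz": 0.002}, {"aperture": 0.02, "sz": 0.002}, {"aperture": 0.02, "sz": 0.002}, {"aperture": 0.02, "sz": 0.002}]' | python3 jog.py
echo '[{"aperture": 0.02}, {"aperture": 0.02}]' | python3 jog.py
```

```text
time: 3.15
eef_pos: [0.5832, -0.202, 0.1885]
tcp_rot: [180.0, -0.0, 22.5]
ft_force: [-0.0, 0.0, 0.4]
grip_width: 0.0298
grasp_force: 30.0
time: 3.4
eef_pos: [0.5832, -0.2019, 0.1885]
tcp_rot: [180.0, -0.0, 22.5]
ft_force: [-0.8, 0.7, 1.3]
grip_width: 0.0302
grasp_force: 30.0
```

```bash
echo '[{"aperture": 0.02, "sz": -0.006}, {"aperture": 0.02, "sz": -0.018}, {"aperture": 0.02, "sz": -0.032}, {"aperture": 0.02, "sz": -0.044}, {"aperture": 0.02, "sz": -0.048}]' | python3 jog.py
echo '[{"aperture": 0.02, "sx": -0.015}, {"aperture": 0.02, "sx": -0.04}, {"aperture": 0.02, "sx": -0.07}, {"aperture": 0.02, "sx": -0.10}, {"aperture": 0.02, "sx": -0.12, "sz": -0.01}]' | python3 jog.py
python3 -c "from h import *;go(.46,-.05,.30,22.4)"
```

```text
time: 4.03
eef_pos: [0.5837, -0.2022, 0.2383]
tcp_rot: [179.9, -0.1, 22.5]
ft_force: [-0.4, -0.1, -2.1]
grip_width: 0.0297
grasp_force: 30.0
time: 4.65
eef_pos: [0.4697, -0.2478, 0.245]
tcp_rot: [-179.8, 0.1, 22.4]
ft_force: [0.1, -0.6, -2.3]
grip_width: 0.0297
grasp_force: 30.0
t 4.65 tcp [ 0.4697 -0.2478  0.245 ] rot [-1.7985e+02  1.2000e-01  2.2420e+01] F [ 0.1 -0.6 -2.3] w 0.0297 gf 30.0
shift [ 0.0663 -0.1867 -0.0547] turn 0.02
```

```bash
echo '[{"aperture": 0.02, "sx": 0.01, "sy": -0.015, "sz": -0.01}, {"aperture": 0.02, "sx": 0.03, "sy": -0.045, "sz": -0.025}, {"aperture": 0.02, "sx": 0.055, "sy": -0.083, "sz": -0.03}, {"aperture": 0.02, "sx": 0.08, "sy": -0.121, "sz": -0.03}, {"aperture": 0.02, "sx": 0.105, "sy": -0.159, "sz": -0.03}]' | python3 jog.py >/dev/null
echo '[{"aperture": 0.02, "sx": 0.025, "sy": -0.038}, {"aperture": 0.02, "sx": 0.05, "sy": -0.076}, {"aperture": 0.02, "sx": 0.075, "sy": -0.114}, {"aperture": 0.02, "sx": 0.097, "sy": -0.147}, {"aperture": 0.02, "sx": 0.108, "sy": -0.164}]' | python3 jog.py >/dev/null
echo '[{"aperture": 0.02}, {"aperture": 0.02}, {"aperture": 0.02}]' | python3 jog.py
python3 - <<'E'
from h import *;go(.545,.1355,.1475,22.4)
from workcell import r
import cv2
ims=[]
c=r.camera('wrist');print(np.round(c['world_from_camera'],4).tolist());a=cv2.resize(c['frame'][:,:,::-1],(512,384))[:, :400]
c=r.camera('side');b=cv2.resize(c['frame'][120:290,180:350,::-1],(400,400),interpolation=cv2.INTER_CUBIC)
a=cv2.copyMakeBorder(a,0,16,0,0,cv2.BORDER_CONSTANT);cv2.imwrite('pics/c2.png',np.hstack([a,b]))
E
```

```text
time: 6.28
eef_pos: [0.5456, 0.1311, 0.2765]
tcp_rot: [180.0, 0.0, 22.4]
ft_force: [-0.0, -0.8, -3.1]
grip_width: 0.0297
grasp_force: 30.0
t 6.28 tcp [0.5456 0.1311 0.2765] rot [179.98   0.    22.38] F [-0.  -0.8 -3.1] w 0.0297 gf 30.0
shift [ 0.0011 -0.0044  0.129 ] turn -0.02
[[0.3817, -0.8849, -0.2669, 0.6214], [-0.9243, -0.3654, -0.1105, 0.1626], [0.0002, 0.2889, -0.9574, 0.4462], [0.0, 0.0, 0.0, 1.0]]
```

View pics/c2.png

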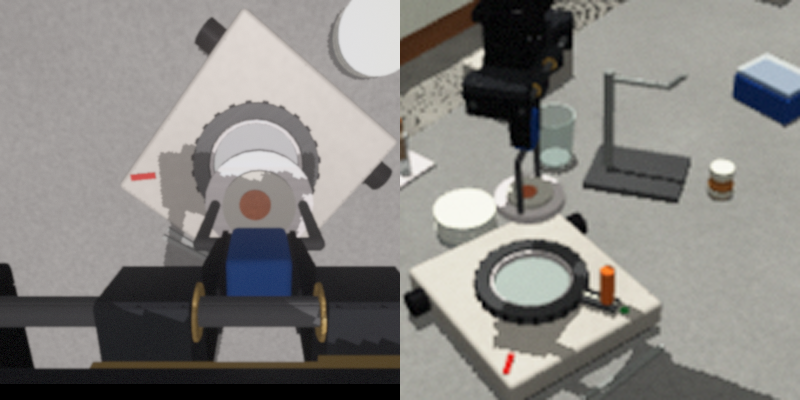

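The carrier hangs upright above the stage. In the wrist view the collar spans columns 192–320 with its top at row 101, and the carrier's rim top is at row 150 with its centre near column 263. I'll check the seat and carrier centres from these.

Run:
```python
from h import *
k=(341.53,258.58,196.43,np.array([[0.3817,-0.8849,-0.2669,0.6214],[-0.9243,-0.3654,-0.1105,0.1626],[0.0002,0.2889,-0.9574,0.4462]]))
w=lambda x,y,z:onz(k,x,y,z)[:2]
a=np.radians(22.4);ex=np.array([np.cos(a),np.sin(a)])
print("collar",w(256,101,.066)-.072*ex,(w(192,157,.066)+w(320,157,.066))/2,np.hypot(*(w(192,157,.066)-w(320,157,.066))))
print("ring inner top",w(256,119,.062)-.049*ex)
print("base",w(263,150,.195)-.042*ex)
im=__import__('cv2').imread('pics/c2.png')
```

```text
collar [0.54658301 0.13464365] [0.55707695 0.13906155] 0.1438241059738532
ring inner top [0.55011959 0.1361617 ]
base [0.54686513 0.1282499 ]
```

```bash
echo '[{"aperture": 0.02, "sx": 0.0015, "sy": -0.0045, "sz": 0.01}, {"aperture": 0.02, "sx": 0.0015, "sy": -0.0045, "sz": 0.035}, {"aperture": 0.02, "sx": 0.0015, "sy": -0.0045, "sz": 0.06}, {"aperture": 0.02, "sx": 0.0015, "sy": -0.0045, "sz": 0.085}, {"aperture": 0.02, "sx": 0.0015, "sy": -0.0045, "sz": 0.095}]' | python3 jog.py >/dev/null
echo '[{"aperture": 0.02}, {"aperture": 0.02}, {"aperture": 0.02}]' | python3 jog.py >/dev/null
python3 - <<'E'
from h import *;go(.546,.1352,.1475,22.4)
from workcell import r
import cv2
c=r.camera('wrist');a=cv2.resize(c['frame'][60:300,100:340,::-1],(400,400),interpolation=cv2.INTER_CUBIC)
c=r.camera('side');b=cv2.resize(c['frame'][190:290,190:290,::-1],(400,400),interpolation=cv2.INTER_CUBIC)
cv2.imwrite('pics/c3.png',np.hstack([a,b]))
E
```

```text
t 7.38 tcp [0.546  0.137  0.1828] rot [ 1.7997e+02 -1.3000e-01  2.2470e+01] F [-0.5 -0.3 -1.7] w 0.0297 gf 30.0
shift [-0.0008  0.0016  0.0353] turn 0.07
```

View pics/c3.png

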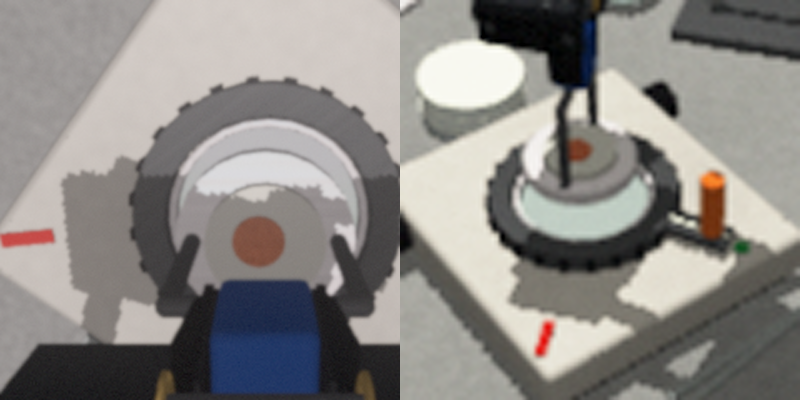

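```bash
python3 - <<'E'
from h import *
from workcell import r
c=r.camera('wrist');k=(c['fx'],c['cx'],c['cy'],c['world_from_camera'][:3])
w=lambda x,y,z:onz(k,100+(x+.5)/1.6667-.5,60+(y+.5)/1.6667-.5,z)[:2]
a=np.radians(22.4);ex=np.array([np.cos(a),np.sin(a)])
print("collar",w(263,80,.066)-.072*ex,"ring",w(269,122,.062)-.049*ex,"base",w(267,150,.101)-.042*ex)
go(.546,.1352,.1475,22.4)
E
echo '[{"aperture": 0.02, "sz": 0.006}, {"aperture": 0.02, "sz": 0.014}, {"aperture": 0.02, "sz": 0.02}, {"aperture": 0.02, "sz": 0.022}, {"aperture": 0.02, "sz": 0.022}]' | python3 jog.py
```

```text
collar [0.54450086 0.13763739] ring [0.54782767 0.13571508] base [0.5464311  0.13638134]
t 7.53 tcp [0.5456 0.1369 0.1821] rot [ 1.7998e+02 -7.0000e-02  2.2470e+01] F [-1.3  0.3 -1.8] w 0.0298 gf 30.0
shift [-0.0004  0.0017  0.0346] turn 0.07
time: 8.15
eef_pos: [0.5452, 0.1369, 0.1591]
tcp_rot: [-180.0, 0.0, 22.5]
ft_force: [0.2, 0.3, -1.9]
grip_width: 0.0299
grasp_force: 30.0
```

```bash
echo '[{"aperture": 0.02, "sz": 0.003}, {"aperture": 0.02, "sz": 0.006}, {"aperture": 0.02, "sz": 0.008}, {"aperture": 0.02, "sz": 0.009}, {"aperture": 0.02, "sz": 0.009}]' | python3 jog.py | tr '\n' ' '; echo
for i in 1; do echo '[{"aperture": 0.02, "sz": 0.0007}, {"aperture": 0.02, "sz": 0.0014}, {"aperture": 0.02, "sz": 0.002}, {"aperture": 0.02, "sz": 0.002}]' | python3 jog.py | tr '\n' ' '; done
```

```text
time: 8.78 eef_pos: [0.5452, 0.1369, 0.1503] tcp_rot: [-180.0, 0.0, 22.5] ft_force: [-0.2, 0.5, -1.2] grip_width: 0.0298 grasp_force: 30.0 
time: 9.28 eef_pos: [0.5452, 0.1369, 0.1483] tcp_rot: [-180.0, 0.0, 22.5] ft_force: [0.8, 0.1, -2.3] grip_width: 0.0302 grasp_force: 30.0
```

```bash
echo '[{"aperture": 0.02, "sz": 0.0005}, {"aperture": 0.02, "sz": 0.001}, {"aperture": 0.02, "sz": 0.001}]' | python3 jog.py | tr '\n' ' '; echo; python3 -c "
from h import *
for i in range(3): go(.5,.1,.1)
from workcell import r
for i in range(6): r.camera('side');print(r.get_state()['ft_force'][2])"
```

```text
time: 9.65 eef_pos: [0.5454, 0.1369, 0.1478] tcp_rot: [180.0, -0.0, 22.5] ft_force: [-1.6, 0.4, 0.9] grip_width: 0.0299 grasp_force: 30.0 
t 9.65 tcp [0.5454 0.1369 0.1478] rot [ 1.800e+02 -2.000e-02  2.247e+01] F [-1.6  0.4  0.9] w 0.0299 gf 30.0
shift [-0.056   0.0167  0.0478] turn 0
t 9.65 tcp [0.5454 0.1369 0.1478] rot [ 1.800e+02 -2.000e-02  2.247e+01] F [-1.6  0.4  0.9] w 0.0299 gf 30.0
shift [-0.056   0.0167  0.0478] turn 0
t 9.65 tcp [0.5454 0.1369 0.1478] rot [ 1.800e+02 -2.000e-02  2.247e+01] F [-1.6  0.4  0.9] w 0.0299 gf 30.0
shift [-0.056   0.0167  0.0478] turn 0
0.8840508499899524
0.6472760136308036
1.9136247654297496
2.733975250304898
3.1477639851819372
3.243785956393974
```

Contact: the force has gone to about +3 N up, and TCP z has stopped at 0.148 as predicted for seating. I'll release and rise.

```bash
echo '[{"aperture": 0.04}, {"aperture": 0.05}, {"aperture": 0.06}, {"aperture": 0.06, "sz": -0.01}, {"aperture": 0.06, "sz": -0.03}]' | python3 jog.py | tr '\n' ' '; echo
echo '[{"aperture": 0.06, "sz": -0.04}, {"aperture": 0.03, "sz": -0.08}, {"aperture": 0.0, "sz": -0.11}, {"aperture": 0.0, "sz": -0.12}, {"aperture": 0.0, "sz": -0.12}]' | python3 jog.py| tr '\n' ' '
python3 - <<'E'
from h import *;go(.546,.136,.25)
from workcell import r
import cv2
c=r.camera('wrist');k=(c['fx'],c['cx'],c['cy'],c['world_from_camera'][:3]);print(np.round(k[3],4).tolist())
a=cv2.resize(c['frame'][0:300,0:400,::-1],(400,300),interpolation=cv2.INTER_CUBIC)
a=cv2.copyMakeBorder(a,0,100,0,0,cv2.BORDER_CONSTANT)
c=r.camera('side');b=cv2.resize(c['frame'][190:290,190:290,::-1],(400,400),interpolation=cv2.INTER_CUBIC)
cv2.imwrite('pics/c4.png',np.hstack([a,b]))
E
```

```text
time: 10.58 eef_pos: [0.5448, 0.1368, 0.1776] tcp_rot: [-180.0, 0.1, 22.5] ft_force: [-0.4, 0.0, 0.3] grip_width: 0.0598 grasp_force: 0.0 
time: 11.2 eef_pos: [0.5455, 0.1369, 0.2984] tcp_rot: [180.0, -0.1, 22.5] ft_force: [0.4, 0.2, -0.9] grip_width: 0.0257 grasp_force: 0.0 t 11.2 tcp [0.5455 0.1369 0.2984] rot [ 1.7997e+02 -1.0000e-01  2.2470e+01] F [ 0.4  0.2 -0.9] w 0.0257 gf 0.0
shift [0.     0.001  0.0484] turn 0
[[0.3832, -0.8848, -0.2652, 0.621], [-0.9237, -0.3669, -0.1104, 0.1685], [0.0004, 0.2872, -0.9579, 0.4683]]
```

View pics/c4.png

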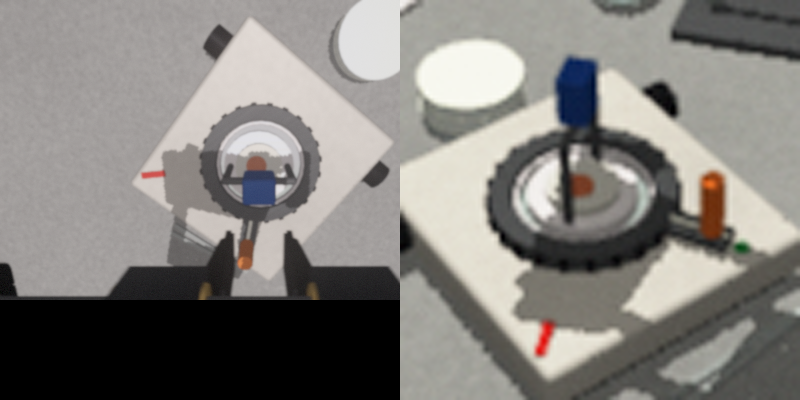

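The carrier stands upright on the glass, centred, and free of the gripper. The lever still sits near 193°. I'll move the closed fingers to its counter-clockwise side, with tool y tangential.

```bash
echo '[{"aperture": 0, "sx": -0.03, "sy": 0.01, "yaw": 2}, {"aperture": 0, "sx": -0.06, "sy": 0.018, "yaw": 5}, {"aperture": 0, "sx": -0.09, "sy": 0.026, "yaw": 9.8}, {"aperture": 0, "sx": -0.112, "sy": 0.0325, "sz": 0.02, "yaw": 9.8}, {"aperture": 0, "sx": -0.112, "sy": 0.0325, "sz": 0.05, "yaw": 9.8}]' | python3 jog.py >/dev/null
echo '[{"aperture": 0, "sz": 0.04}, {"aperture": 0, "sz": 0.08}, {"aperture": 0, "sz": 0.12}, {"aperture": 0, "sz": 0.145}, {"aperture": 0, "sz": 0.153}]' | python3 jog.py | tr '\n' ' '
python3 - <<'E'
from h import *
ax=np.array([.546,.136])
def pos(th,off):
    t=np.radians(th);return ax+.105*np.array([np.cos(t),np.sin(t)])+off*np.array([-np.sin(t),np.cos(t)])
p=pos(192.7,.025);go(*p,.095,12.7)
E
```

```text
time: 12.55 eef_pos: [0.4515, 0.064, 0.0909] tcp_rot: [-179.9, 0.4, 12.7] ft_force: [0.7, -0.8, -0.4] grip_width: 0.0005 grasp_force: 0.0 t 12.55 tcp [0.4515 0.064  0.0909] rot [-179.93    0.37   12.67] F [ 0.7 -0.8 -0.4] w 0.0005 gf 0.0
shift [ 0.0029 -0.0245 -0.0041] turn -0.03
```

```bash
cat >> h.py <<'E'
ax=np.array([.546,.136])
def pos(th,off):
    t=np.radians(th);return ax+.105*np.array([np.cos(t),np.sin(t)])+off*np.array([-np.sin(t),np.cos(t)])
def tab(ths,off,z=.093):
    from workcell import r
    from scipy.spatial.transform import Rotation as R
    s=r.get_state();M=R.from_euler('xyz',s['tcp_rot'],degrees=True).as_matrix()
    print("tcp",np.round(s['eef_pos'],4),"yaw",round(s['tcp_rot'][2],1),"F",np.round(s['ft_force'],1))
    for t in ths: print(t,np.round(M.T@(np.array([*pos(t,off),z])-s['eef_pos']),4),"turn",round(s['tcp_rot'][2]-max(t-180,-40),1))
E
python3 -c "from h import *;tab([192.7,188,182,176,170,164,158],.022)"
```

```text
tcp [0.4515 0.064  0.0909] yaw 12.7 F [ 0.7 -0.8 -0.4]
192.7 [ 0.003  -0.0275 -0.0021] turn -0.0
188 [ 0.0015 -0.0362 -0.0021] turn 4.7
182 [ 0.0007 -0.0474 -0.0021] turn 10.7
176 [ 0.001  -0.0586 -0.002 ] turn 16.7
170 [ 0.0026 -0.0697 -0.002 ] turn 22.7
164 [ 0.0053 -0.0806 -0.002 ] turn 28.7
158 [ 0.0091 -0.0912 -0.0021] turn 34.7
```

```bash
echo '[{"aperture": 0, "sx": 0.003, "sy": -0.02, "sz": -0.002}, {"aperture": 0, "sx": 0.003, "sy": -0.0275, "sz": -0.002}, {"aperture": 0, "sx": 0.0015, "sy": -0.036, "sz": -0.002, "yaw": 4.7}, {"aperture": 0, "sx": 0.0007, "sy": -0.0474, "sz": -0.002, "yaw": 10.7}, {"aperture": 0, "sx": 0.001, "sy": -0.0586, "sz": -0.002, "yaw": 16.7}]' | python3 jog.py | tr '\n' ' '
python3 -c "from h import *;tab([170,164,158,152,146,140],.022)"
```

```text
time: 13.18 eef_pos: [0.4427, 0.1212, 0.097] tcp_rot: [179.9, -0.1, -4.2] ft_force: [1.6, -1.4, -0.4] grip_width: 0.0003 grasp_force: 0.8 tcp [0.4427 0.1212 0.097 ] yaw -4.2 F [ 1.6 -1.4 -0.4]
170 [-0.0048 -0.011   0.004 ] turn 5.8
164 [-0.0054 -0.0222  0.004 ] turn 11.8
158 [-0.0048 -0.0334  0.0039] turn 17.8
152 [-0.0031 -0.0445  0.0039] turn 23.8
146 [-0.0002 -0.0554  0.0039] turn 29.8
140 [ 0.0038 -0.0659  0.0039] turn 35.8
```

```bash
echo '[{"aperture": 0, "sx": -0.0035, "sy": -0.011, "sz": 0.002, "yaw": 5.8}, {"aperture": 0, "sx": -0.005, "sy": -0.022, "sz": 0.002, "yaw": 11.8}, {"aperture": 0, "sx": -0.0045, "sy": -0.033, "sz": 0.002, "yaw": 17.8}, {"aperture": 0, "sx": -0.003, "sy": -0.0445, "sz": 0.002, "yaw": 23.8}, {"aperture": 0, "sy": -0.0554, "sz": 0.002, "yaw": 29.8}]' | python3 jog.py | tr '\n' ' '
python3 -c "
from h import *;tab([146,140,134,130,126,122,118],.022)
from workcell import r
import cv2
c=r.camera('top');cv2.imwrite('pics/t2.png',c['frame'][:,:,::-1])
cv2.imwrite('pics/t2c.png',cv2.resize(c['frame'][185:255,180:280,::-1],None,fx=7,fy=7,interpolation=cv2.INTER_CUBIC))"
```

```text
time: 13.8 eef_pos: [0.4465, 0.1766, 0.095] tcp_rot: [180.0, -0.1, -34.0] ft_force: [-0.7, -1.4, 0.7] grip_width: 0.0004 grasp_force: 0.9 tcp [0.4465 0.1766 0.095 ] yaw -34.0 F [-0.7 -1.4  0.7]
146 [0.0001 0.     0.002 ] turn -0.0
140 [-0.0016 -0.0111  0.002 ] turn 6.0
134 [-0.0022 -0.0223  0.002 ] turn 6.0
130 [-0.0019 -0.0298  0.002 ] turn 6.0
126 [-0.0011 -0.0372  0.002 ] turn 6.0
122 [ 0.0003 -0.0446  0.002 ] turn 6.0
118 [ 0.0021 -0.0519  0.002 ] turn 6.0
```

View pics/t2c.png

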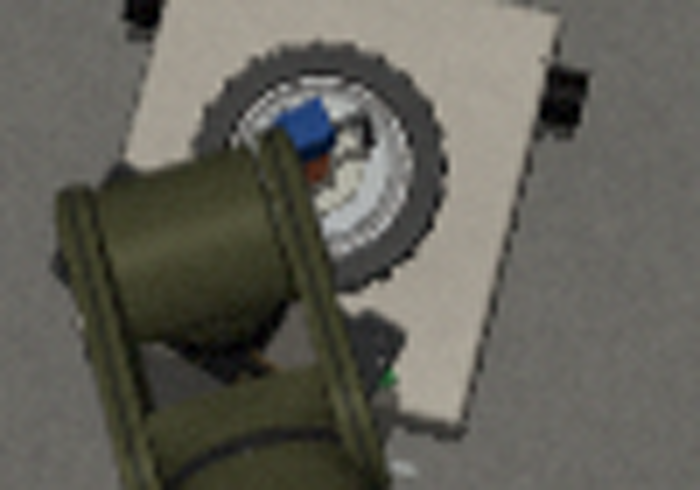

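The arm hides the lever in the top view. The carrier still stands inside the ring. I'll push on short of the mark, then measure the post by colour in the side and wrist cameras.

```bash
echo '[{"aperture": 0, "sx": -0.0016, "sy": -0.011, "sz": 0.002, "yaw": 6}, {"aperture": 0, "sx": -0.002, "sy": -0.02, "sz": 0.002, "yaw": 6}, {"aperture": 0, "sx": -0.002, "sy": -0.027, "sz": 0.002, "yaw": 6}, {"aperture": 0, "sx": -0.0015, "sy": -0.030, "sz": 0.002, "yaw": 6}, {"aperture": 0, "sx": -0.0015, "sy": -0.030, "sz": 0.002, "yaw": 6}]' | python3 jog.py | tr '\n' ' '
cat > m.py <<'E'
from h import *
from workcell import r
import cv2
go(.5,.2,.1)
for n in('side','wrist','top'):
    c=r.camera(n);f=c['frame'];hsv=cv2.cvtColor(f,cv2.COLOR_RGB2HSV);k=(c['fx'],c['cx'],c['cy'],c['world_from_camera'][:3])
    for nm,lo,hi in(('orange',6,16),('red',0,4)):
        m=cv2.inRange(hsv,(lo,170,90),(hi,255,255))
        if nm=='red': m|=cv2.inRange(hsv,(175,170,90),(180,255,255))
        N,L,S,C=cv2.connectedComponentsWithStats(m)
        for i in range(1,N):
            if S[i,4]>6:
                b=S[i];zc=.05 if nm=='red' else .116
                q=C[i] if nm=='red' else (C[i][0],b[1]+2.5)
                p=onz(k,*q,zc)[:2];v=p-ax
                print(n,nm,b.tolist(),np.round(C[i],1),np.round(p,4),"rad %.4f ang %.1f"%(np.hypot(*v),np.degrees(np.arctan2(v[1],v[0]))))
E
python3 m.py
```

```text
time: 14.48 eef_pos: [0.4618, 0.2027, 0.0925] tcp_rot: [-180.0, 0.0, -39.8] ft_force: [-0.4, -0.8, 0.2] grip_width: -0.0 grasp_force: 0.0 t 14.47 tcp [0.4618 0.2027 0.0925] rot [-1.7997e+02  1.0000e-02 -3.9800e+01] F [-0.4 -0.8  0.2] w -0.0 gf 0.0
shift [ 0.031  -0.0224 -0.0075] turn 0
side orange [176, 170, 4, 3, 9] [177.6 171.3] [0.8787 0.0484] rad 0.3441 ang -14.8
side orange [312, 197, 9, 4, 19] [315.8 199.1] [ 0.4157 -0.1062] rad 0.2750 ang -118.3
side orange [233, 249, 7, 16, 86] [236.1 256.4] [0.4703 0.2192] rad 0.1125 ang 132.3
side red [366, 173, 33, 16, 166] [381.3 179.3] [ 0.3258 -0.429 ] rad 0.6064 ang -111.3
side red [224, 271, 4, 7, 13] [225.7 274.1] [0.4816 0.2544] rad 0.1348 ang 118.6
side red [118, 298, 14, 15, 145] [124.6 304.8] [0.6205 0.4886] rad 0.3603 ang 78.1
wrist orange [206, 237, 35, 29, 561] [224.1 255.2] [0.485  0.2045] rad 0.0917 ang 131.7
wrist orange [215, 242, 4, 4, 7] [216.7 243.4] [0.4853 0.2088] rad 0.0948 ang 129.8
wrist red [173, 242, 14, 23, 85] [179.6 254.7] [0.478  0.2598] rad 0.1412 ang 118.8
top red [115, 209, 8, 8, 42] [118.6 212.5] [0.5493 0.5665] rad 0.4305 ang 89.6
top red [376, 239, 17, 30, 178] [382.9 253.6] [ 0.3435 -0.4824] rad 0.6507 ang -108.1
```

```bash
echo '[{"aperture": 0, "sx": 0.002, "sy": -0.006}, {"aperture": 0, "sx": 0.004, "sy": -0.012}, {"aperture": 0, "sx": 0.005, "sy": -0.017}, {"aperture": 0, "sx": 0.006, "sy": -0.018}, {"aperture": 0, "sx": 0.006, "sy": -0.018}]' | python3 jog.py | tr '\n' ' '
python3 m.py | grep -v top
python3 - <<'E'
from workcell import r
import cv2,numpy as np
c=r.camera('side')['frame'][225:285,200:260,::-1];d=r.camera('wrist')['frame'][180:280,140:240,::-1]
f=lambda a:cv2.resize(a,(400,400),interpolation=cv2.INTER_CUBIC)
cv2.imwrite('pics/c5.png',np.hstack([f(c),f(d)]))
E
```

```text
time: 15.25 eef_pos: [0.4781, 0.2125, 0.0924] tcp_rot: [-180.0, -0.0, -39.8] ft_force: [0.2, 0.5, -1.1] grip_width: 0.0004 grasp_force: 0.1 t 15.25 tcp [0.4781 0.2125 0.0924] rot [-1.7997e+02 -2.0000e-02 -3.9830e+01] F [ 0.2  0.5 -1.1] w 0.0004 gf 0.1
shift [ 0.0248 -0.0044 -0.0076] turn 0
side orange [176, 170, 4, 3, 9] [177.6 171.3] [0.8787 0.0484] rad 0.3441 ang -14.8
side orange [169, 182, 3, 3, 7] [170.1 183.3] [0.8457 0.1134] rad 0.3005 ang -4.3
side orange [312, 197, 9, 4, 20] [315.7 199. ] [ 0.4159 -0.1061] rad 0.2748 ang -118.3
side orange [226, 249, 7, 16, 90] [229.5 256.2] [0.4844 0.2299] rad 0.1123 ang 123.2
side red [366, 173, 33, 16, 166] [381.3 179.4] [ 0.3255 -0.4289] rad 0.6064 ang -111.3
side red [224, 271, 4, 7, 13] [225.7 274.1] [0.4816 0.2544] rad 0.1348 ang 118.6
side red [118, 298, 14, 15, 145] [124.6 304.8] [0.6204 0.4886] rad 0.3604 ang 78.1
wrist orange [236, 234, 6, 4, 9] [238.9 235.8] [0.4981 0.2081] rad 0.0865 ang 123.6
wrist orange [204, 239, 39, 27, 507] [224.1 255.8] [0.5006 0.215 ] rad 0.0911 ang 119.9
wrist red [201, 244, 10, 22, 39] [205.3 255.6] [0.4828 0.2566] rad 0.1361 ang 117.7
```

```bash
echo '[{"aperture": 0, "sx": 0.001, "sy": -0.002}, {"aperture": 0, "sx": 0.002, "sy": -0.0045}, {"aperture": 0, "sx": 0.0025, "sy": -0.006}, {"aperture": 0, "sx": 0.0025, "sy": -0.0065}, {"aperture": 0, "sx": 0.0025, "sy": -0.0065}]' | python3 jog.py | tr '\n' ' '
python3 m.py | grep -E "tcp|22., 2[47]|wrist"
```

```text
time: 16.12 eef_pos: [0.484, 0.2158, 0.0924] tcp_rot: [-180.0, -0.0, -39.8] ft_force: [-0.2, -0.7, -0.4] grip_width: 0.0002 grasp_force: 0.5 t 16.12 tcp [0.484  0.2158 0.0924] rot [-1.800e+02 -1.000e-02 -3.983e+01] F [-0.2 -0.7 -0.4] w 0.0002 gf 0.5
side orange [224, 248, 7, 17, 93] [227.1 256.1] [0.4921 0.231 ] rad 0.1092 ang 119.6
side red [224, 271, 4, 7, 13] [225.8 273.8] [0.482  0.2536] rad 0.1339 ang 118.6
wrist orange [207, 237, 36, 29, 467] [225.  255.8] [0.507  0.2173] rad 0.0902 ang 115.6
```

Close to the mark now. I'll back off, rise and clear the view for a clean measurement.

```bash
echo '[{"aperture": 0, "sy": 0.01}, {"aperture": 0, "sy": 0.03}, {"aperture": 0, "sy": 0.03, "sz": -0.05}, {"aperture": 0, "sy": 0.03, "sz": -0.11}, {"aperture": 0, "sy": 0.03, "sz": -0.15}]' | python3 jog.py >/dev/null
echo '[{"aperture": 0, "sx": 0.03, "sy": 0.05, "sz": -0.03}, {"aperture": 0, "sx": 0.06, "sy": 0.10, "sz": -0.05}, {"aperture": 0, "sx": 0.09, "sy": 0.15, "sz": -0.05}, {"aperture": 0, "sx": 0.12, "sy": 0.20, "sz": -0.05}, {"aperture": 0, "sx": 0.155, "sy": 0.255, "sz": -0.05}]' | python3 jog.py | tr '\n' ' '
python3 m.py | grep -vE "wrist"
python3 - <<'E'
from workcell import r
import cv2,numpy as np
c=r.camera('side')['frame'][205:285,190:290,::-1];d=r.camera('top')['frame'][185:250,185:266,::-1]
f=lambda a:cv2.resize(a,None,fx=400/a.shape[1],fy=400/a.shape[1],interpolation=cv2.INTER_CUBIC)[:320]
cv2.imwrite('pics/c6.png',np.hstack([f(c),f(d)]))
E
```

```text
time: 17.52 eef_pos: [0.4198, -0.1014, 0.2927] tcp_rot: [-180.0, -0.1, -39.8] ft_force: [1.6, 0.7, -0.5] grip_width: 0.0003 grasp_force: 0.0 t 17.52 tcp [ 0.4198 -0.1014  0.2927] rot [-1.7995e+02 -1.1000e-01 -3.9800e+01] F [ 1.6  0.7 -0.5] w 0.0003 gf 0.0
shift [-0.1317 -0.2827  0.1927] turn 0
side orange [176, 170, 4, 3, 9] [177.6 171.3] [0.8787 0.0484] rad 0.3441 ang -14.8
side orange [168, 182, 4, 3, 9] [169.7 183.3] [0.8469 0.1143] rad 0.3017 ang -4.1
side orange [312, 198, 9, 3, 14] [315.9 199.1] [ 0.4128 -0.1021] rad 0.2728 ang -119.2
side orange [234, 234, 4, 4, 8] [235.  235.8] [0.5102 0.176 ] rad 0.0537 ang 131.8
side orange [224, 248, 7, 17, 89] [227. 256.] [0.4922 0.2311] rad 0.1093 ang 119.5
side red [366, 173, 33, 16, 164] [381.4 179.4] [ 0.3254 -0.4291] rad 0.6066 ang -111.3
side red [224, 270, 4, 9, 16] [225.7 274.1] [0.4815 0.2545] rad 0.1349 ang 118.6
side red [118, 298, 14, 13, 121] [124.4 303.8] [0.6234 0.4869] rad 0.3594 ang 77.6
top orange [253, 114, 4, 3, 7] [254.7 114.9] [0.9142 0.0013] rad 0.3921 ang -20.1
top orange [199, 218, 4, 4, 12] [200.5 219.5] [0.4922 0.2286] rad 0.1071 ang 120.1
top red [115, 209, 8, 8, 43] [118.5 212.5] [0.5496 0.5667] rad 0.4307 ang 89.5
top red [193, 224, 7, 4, 8] [196.2 225.5] [0.4842 0.2531] rad 0.1324 ang 117.8
top red [376, 239, 17, 30, 175] [382.9 253.4] [ 0.3441 -0.4824] rad 0.6505 ang -108.1
```

View pics/c6.png

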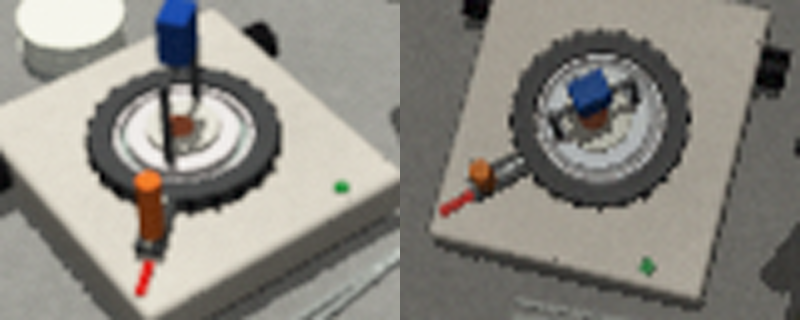

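The carrier stands upright and centred, and the lever arm sits almost on the line to the red mark. I'll measure the leftover angle more finely from the white line and the mark in both views.

```bash
cat > f.py <<'E'
from h import *
from workcell import r
import cv2
def samp(img,T,f,cx,cy,P):
    C=(np.asarray(P)-T[:,3])@T[:,:3]; u=(C[:,0]/C[:,2]*f+cx).astype(np.float32);v=(C[:,1]/C[:,2]*f+cy).astype(np.float32)
    return cv2.remap(img,u[None],v[None],cv2.INTER_CUBIC)[0].astype(float)
for n in('side','top'):
    c=r.camera(n);img=c['frame'];a=(c['fx'],c['cx'],c['cy']);T=c['world_from_camera'][:3]
    S=lambda P:samp(img,T,*a,P)
    # axis: dark collar top annulus (60-70mm bright contrast): best centre by ring-difference
    ph=np.radians(np.arange(0,360,3)); best=[]
    def ring(c0,rad,z): return S(np.c_[c0[0]+rad*np.cos(ph),c0[1]+rad*np.sin(ph),np.full(len(ph),z)]).mean(1)
    from scipy.optimize import minimize
    w=(ph>np.radians(140))|(ph<np.radians(95))
    cost=lambda q:np.sum([np.abs(ring(q,rr,.066)-60).clip(0,80)[w].mean() for rr in(.056,.058,.060,.064,.067,.069)])
    b=min(((cost((x,y)),x,y) for x in np.arange(.538,.5561,.001) for y in np.arange(.127,.1461,.001)));c0=np.array(b[1:])
    th=np.radians(np.arange(100,141,.25)); o=[]
    def prof(rad,z): return S(np.c_[c0[0]+rad*np.cos(th),c0[1]+rad*np.sin(th),np.full(len(th),z)])
    R=np.mean([prof(q,.05) for q in np.arange(.125,.147,.002)],0);red=(R[:,0]-R[:,1:].max(1)-25).clip(0)
    print(n,"axis",c0,b[0],"mark",np.degrees((red*th).sum()/red.sum()))
    for q in(.076,.080,.084,.088):
        g=prof(q,.064).mean(1);print("  r",q,[int(x) for x in g[::8]],"peak",np.degrees(th[40+np.argmax(g[40:120])]))
E
python3 f.py
```

```text
side axis [0.542 0.139] 91.4126984126984 mark 117.62779527965706
  r 0.076 [55, 32, 42, 52, 57, 58, 56, 55, 54, 59, 68, 78, 67, 42, 29, 26, 15, 8, 20, 33, 34] peak 122.0
  r 0.08 [177, 149, 116, 78, 55, 52, 55, 58, 53, 59, 73, 75, 62, 76, 110, 105, 58, 48, 76, 85, 106] peak 128.75
  r 0.084 [217, 214, 203, 165, 89, 49, 58, 58, 55, 54, 65, 69, 75, 137, 199, 197, 145, 145, 183, 189, 192] peak 129.0
  r 0.088 [213, 211, 213, 204, 154, 63, 57, 55, 58, 52, 58, 68, 90, 181, 221, 218, 207, 208, 218, 218, 215] peak 127.74999999999999
top axis [0.546 0.135] 34.37777777777778 mark 117.7020901314049
  r 0.076 [145, 129, 149, 161, 148, 104, 75, 103, 126, 94, 71, 62, 40, 64, 134, 169, 138, 136, 132, 148, 158] peak 129.75
  r 0.08 [156, 156, 154, 157, 141, 101, 57, 86, 148, 116, 69, 54, 64, 131, 166, 156, 158, 156, 157, 156, 157] peak 127.74999999999999
  r 0.084 [151, 154, 154, 155, 156, 115, 76, 101, 153, 131, 87, 60, 44, 114, 155, 156, 156, 157, 156, 155, 155] peak 128.75
  r 0.088 [155, 155, 156, 159, 156, 115, 66, 73, 128, 123, 75, 51, 51, 118, 159, 157, 155, 157, 156, 155, 156] peak 128.25
```

Measured from the top view, the white line is at about 116.7° and the mark at 117.7°. The post-based estimate is about 119°. The readings fall on both sides of the mark, so the lever is aligned to within about 1°. The carrier is standing and the robot is clear, so I'm handing in.

```bash
python3 -c "
from workcell import r
print(r.job_done())"
```

```text
the job is handed in; nothing more can be done
None
```

The carrier stands upright on the glass inside the collar, released, and the lever's white line points at the red mark to within about 1–2° as measured from the cameras; the job was handed in at roughly 18 s.

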